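Work a seized tube out of the heater block

ROBOT

A 6-joint arm with a two-finger parallel gripper is mounted at the origin on a cart in front of the work surface, level with it; the furniture and walls round the work are solid. World frame = base frame: x ahead of the robot, y to its left, z up, the work surface at z = 0. Lengths are in mm, angles in rad, forces in N, time in s.
With the tool pointing down it reaches from about 400 to 925 mm from the base axis. Payload 12.5 kg.
Tool frame: the origin (TCP) lies midway between the tips of the shut fingers; the grasp point (between the pads) lies 19 mm behind it; z points along the fingers, y is the line along which they close (so a half turn about z gives the same grasp; the last joint's range is limited). The gripper opens to 95 mm and grips with 3 to 60 N. Pads are 20 mm wide; open, the fingers measure 119 mm over their backs; the gripper's body (75 mm by 180 mm) begins 59 mm behind the grasp point.
Start: joints at [1.12, 0.491, 1.559, -0, 1.092, -0.106], TCP at [211.239, 588.239, 214.661] pointing down, gripper open.
Joint ranges: [-3.1, 3.1], [-0.84, 2.19], [0.05, 2.79], [-1.13, 4.28], [0.06, 2.93], [-2.69, 2.69]. Speed limits (rad/s): [2.22, 2.22, 2.79, 3.14, 3.14, 3.14].

INTERFACE

Orientations are given as [roll, pitch, yaw] about the fixed x, y, z axes, in that order (R = Rz(yaw) Ry(pitch) Rx(roll)).
In Python, from cell import state, viewer, env, models gives the robot as it stands. The module is installed in compiled form; this text tells all that it offers.
- The arm moves only by the tool arm_command, never from a script. Its argument "rows" is a list of rows, each a list of 2 entries, a list of its own where there are three numbers: the shift along the tool's x, y, z normalised to -1 to 1, where 1 is 0.25 m, then the turn about the tool's z normalised to -1 to 1, where 1 is pi rad. A call has exactly 5 rows; each row shifts and turns the commanded pose from where the row before left it, along the tool's axes as they then stand; what a row does not reach is not made up. A row lasts 1/10 s, in which the tool goes at most 50 mm and 8.59 degrees, less where a joint would pass 70% of its speed; a pose out of reach is approached as far as the arm can. A call with a number of a shift or a turn outside -1 to 1 is refused whole. A call with a gripper value outside its range is refused whole. "claw" is the opening, from 0 (shut) to 1 (fully open), set as the call begins (left out, the last holds). The fingers move at their own pace and stop on an object; the grip force is fixed at half the most. Time passes only in rows, so rows that do not move let the fingers close, or fill a call up. It gives the time, the measured TCP pose, the force, the opening and the grip force at its end, in the units of the state.
- state(): the state, without advancing time (a new reading comes with each control period).
- viewer.read_camera(name): name is "side" or "top" or "wrist"; returns (picture, depth): 384x512x3 uint8, red, green, blue; 384x512 float32, mm along the optical axis (not along the pixel's ray), 0 where there is no reading.
- viewer.get_calibration(name): a dict with "camera_matrix" (3x3 intrinsics, pixels), "world_to_cam" (4x4, takes a point from world to camera coordinates). Camera axes: x right, y up, looking along -z (the intrinsics and any distortion apply to the point x, -y, -z); pixel columns grow to the right and rows downward; lengths in mm; the calibration is good to about 2 mm. A picture is of the moment at which its call begins: read the wrist's pose just before it. get_calibration takes no time and is no camera call; for the wrist camera it gives the pose at the moment of the call.
- env.job_done(): hands the job in; it is judged then, once.
Trained networks look in the newest picture that a camera, given by its name, has taken for a name from the list of things; names that differ only in an ending like _2 or _b are one class to them, and where a whole thing is asked for, a point or a joint stands for the part that bears it (a point fixed in the world has none). Each returns a list of dicts, best first, with "confidence" (0 to 1); they miss things now and then, are a little off and sometimes report something else, mostly with a low value. They report only what shows in the picture. A call takes as long as a camera call.
- models.search_frame(camera, label): "position" ([x, y, z] in mm, in world coordinates, good to about 4 mm: the middle of the surface that is visible of it).
- models.mark_of(camera, label): "position" ([x, y, z] in mm, in world coordinates, good to about 4 mm: a listed point, or the origin of a listed thing).
The state is a dict: "t": time; "joints": joint angles; "qvel": joint speeds; "tau": joint torques, N m; "eef_pos": TCP position; "tcp_rot": TCP orientation; "ft_force": force on the tool from outside, world axes, zero at the start; "moment": the same for the moment, N m; "opening": opening from 0.0 (shut) to 1.0 (fully open); "grip_force": force on a finger pad.
Only numpy, scipy, OpenCV 4.12 (cv2) and the standard library are available. Lean on these libraries where they do the work, as an engineer would, in place of code of your own. Each camera call takes 0.05 s, during which the arm holds its last target. There are 200 camera calls.

TASK

The orange-capped 50 ml tube has seized in the aluminium block of the dry block heater; the block only sits loosely in the heater's recess, so a straight pull just lifts the whole block. Work the tube free by twisting it back and forth while pulling gently, keeping the block down in its recess, then stand the tube fully down in a free hole of the orange rack that stands in front of the microscope, nearest the robot. Leave the blue-capped bottle, the red-capped jar and the white-capped jar where they stand.

Things in the scene. Friction and masses are not known exactly. Their poses are not given: they have to be found in the camera images.
- tube: The seized tube: clear, orange screw cap, 114 mm long, 60 g, flat foot. Origin at the centre of its foot, z up along it. Body 28 mm across above the foot (lowest 2 mm bevelled to 25 mm), widening evenly to 30.4 mm under the cap. At the start it stands in the block's middle bore, foot on the bore's floor 10 mm above the block's underside, 64 mm of it above the block; 60 mm of rise clears it.
- block: Loose aluminium block, 90 (x) by 110 (y) by 60 mm high, 0.55 to 0.75 kg. Origin at the centre of its underside. Middle bore on its centre, two empty 18 mm bores at y +36 and -36 mm. It sits in the heater's slick recess with 1.5 mm play on each side, so it cannot turn, but nothing holds it down: pulled with more than its weight it lifts.
- heater: Dry block heater, fixed to the table, grey and white, about 157 (x, with control strip) by 141 mm (y). Origin on the table under the centre of the recess; control strip towards +x, 30 mm high. Recess floor 25 mm, rim 37 mm above the table. The seated block's origin is 25 mm above the heater's origin, axes parallel.
- rack: Orange tube rack, 49 (x) by 160 (y) by 80 mm high, 0.3 kg, loose; the rack nearest the robot, in front of the microscope, its length pointing away from the robot. Origin on the table under its centre. Four holes in a row along y; the one at y +57 mm holds another orange-capped tube that is fixed in it; the other three are free. Floor 2 mm thick.
- rack_hole0 (a point): Centre of the free end hole of the rack (rack y -57 mm), in the plane of its top, 80 mm above the table; opening 42 mm along the rack's x by 31 mm along its y (snug).
- rack_hole1 (a point): Centre of the free hole at rack y -19 mm, at the top, 80 mm above the table; opening 42 mm (rack x) by 32 mm (rack y). A tube fully down stands on the rack's floor, 2 mm above the table, its cap above the rack's top.
- rack_hole2 (a point): Centre of the free hole at rack y +19 mm, next to the rack's own tube; opening as rack_hole1.
- bottle: Bystander: bottle with blue cap, 56 mm across, 110 mm high, origin under its centre. Behind the heater.
- jar: Bystander: white jar with red cap, 49 mm across, 66 mm high, origin under its centre. Right of the heater.
- white_jar: Bystander: jar with white cap, 43 mm across, 60 mm high, origin under its centre. Beyond the rack, to the left.
- cap (a point): Middle of the tube's orange cap, 106 mm above the foot on the tube's axis. Cap 32.8 mm across, from 98.5 to 113.5 mm above the foot; it is stuck fast to the tube and does not unscrew, so turning it turns the tube.
- bore (a point): Mouth of the block's middle bore: 31.5 mm across, 50 mm deep. Dry friction grips the tube, 11 to 18 N (0.15 to 0.3 N m when turning), against the direction of sliding: while the tube turns only the axial share resists the pull (rising 2 to 3 mm per radian of twist costs about 5 N, turning alone none). It can turn endlessly either way. The grip lasts for the first 20 mm of rise.
- stereo_microscope: Fixed beige microscope behind the heater and the rack: an obstacle. Its upright column, about 70 mm square and 330 mm high above the table, stands at world x 0.64 to 0.72, y -0.20 to -0.12 m; a focus knob stands out to x 0.59, y -0.09, at 90 to 160 mm height. Bring a lifted tube towards the robot before swinging it from the heater to the rack.

How it is judged:
By the outcome, as a careful person would: the job done as asked, in the order asked, and still so for the second after the job is handed in, with the robot touching nothing.
It also fails if it takes over 70 s, if anything falls off the work surface, if the arm or the gripper's body presses on something with over 40 N, if the wrist force passes 120 N, or if a joint passes its speed limit or range.

## Working session

There is one attempt and no reset: what is moved stays moved. The work goes in short steps, Python scripts to look and compute and a tool call to move; the robot and the scene stay as the last step left them, time stands still between calls to the robot, and variables do not carry over. Pictures are saved under pics/ and viewed, at most 13 in all, crops included, and the job is handed in when it is done.

Besides the shell and the picture viewer there is one more tool, called after "Call:" as name(argument=value, ...), one argument or row to a line, values as JSON. arm_command: Moves the arm, as the interface text tells. Scaled input: -1 to 1 covers 0.25 m each way for a shift and pi rad each way for a turn. Its arguments: {"type":"object","properties":{"rows":{"type":"array","items":{"type":"array"}},"claw":{"type":"number"}},"required":["rows"]}

```bash
mkdir -p pics; cat > h.py <<'E'
import numpy as np, cv2
from cell import state, viewer, env, models
def snap(c,n):
    p,d=viewer.read_camera(c); cv2.imwrite(f'pics/{n}.png',p[:,:,::-1]); return p,d
E
python3 - <<'E'
from h import *
a,_=snap('top','t0'); b,_=snap('side','s0')
cv2.imwrite('pics/both.png',cv2.resize(np.hstack([a,b])[:,:,::-1],(800,300)))
for c in('top','side'):
  for l in('cap','bore','heater','rack','rack_hole0','rack_hole1','rack_hole2'):
    r=models.mark_of(c,l); print(c,l,[(np.round(x['position']),round(x['confidence'],2)) for x in r[:2]])
s=state(); print({k:np.round(v,3) for k,v in s.items()})
E
```

```text
top cap [(array([ 545., -263.,  139.]), 0.54)]
top bore [(array([ 550., -269.,   91.]), 0.95)]
top heater [(array([ 547., -268.,   32.]), 0.62)]
top rack [(array([498., -47.,  -2.]), 0.72)]
top rack_hole0 [(array([505., -30.,  78.]), 0.92), (array([493., -65.,  80.]), 0.74)]
top rack_hole1 [(array([505., -30.,  78.]), 0.92), (array([493., -65.,  80.]), 0.74)]
top rack_hole2 [(array([505., -30.,  78.]), 0.92), (array([493., -65.,  80.]), 0.74)]
side cap [(array([ 543., -262.,  142.]), 0.7)]
side bore [(array([ 545., -267.,   86.]), 0.88)]
side heater [(array([ 548., -267.,    3.]), 0.64)]
side rack [(array([496., -48.,  -4.]), 0.97)]
side rack_hole0 [(array([499., -33.,  80.]), 0.94), (array([490., -66.,  81.]), 0.78)]
side rack_hole1 [(array([499., -33.,  80.]), 0.94), (array([490., -66.,  81.]), 0.78)]
side rack_hole2 [(array([499., -33.,  80.]), 0.94), (array([490., -66.,  81.]), 0.78)]
{'t': np.float64(0.8), 'joints': array([ 1.12 ,  0.491,  1.559, -0.   ,  1.092, -0.106]), 'qvel': array([ 0.001,  0.   , -0.   , -0.002,  0.   , -0.001]), 'tau': array([-1.0000e-03, -6.1242e+01, -2.5841e+01,  6.9000e-02,  4.5000e-02,
       -0.0000e+00]), 'eef_pos': array([211.239, 588.234, 214.662]), 'tcp_rot': array([3.141, 0.   , 2.797]), 'ft_force': array([ 0.3  , -0.365, -0.87 ]), 'moment': array([-0.001, -0.   , -0.008]), 'grip_force': np.float64(0.0), 'opening': np.float64(1.002)}
```

View pics/both.png

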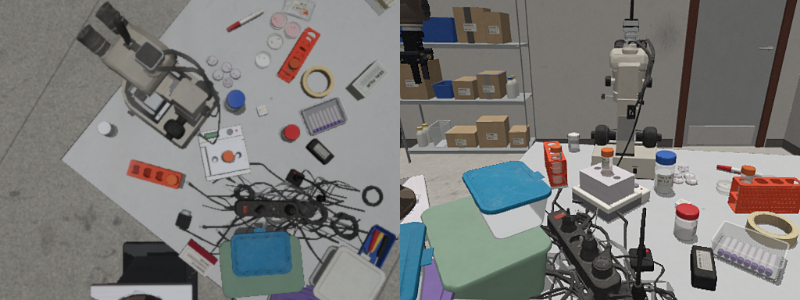

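```bash
cat >> h.py <<'E'
def proj(c,P):
    k=viewer.get_calibration(c); q=(k['world_to_cam']@np.r_[P,1])[:3]; q=k['camera_matrix']@(q*[1,-1,-1]); return q[:2]/q[2]
def world(c,uv,d=None,z=None):
    k=viewer.get_calibration(c); T=np.linalg.inv(k['world_to_cam']); r=np.linalg.inv(k['camera_matrix'])@[*uv,1]; r=r*[1,-1,-1]
    if z is not None: d=(z-T[2,3])/(T[:3,:3]@r)[2]
    return T[:3,:3]@(r*d)+T[:3,3]
E
python3 - <<'E'
from h import *
p=cv2.imread('pics/t0.png')
for n,P in dict(h1=(502,-31,80),h2=(491,-66,80),cap=(545,-263,146),x0=(450,-150,0),xp=(550,-150,0)).items():
    uv=proj('top',P); print(n,uv); cv2.circle(p,tuple(int(v) for v in uv),1,(255,0,0),-1)
cv2.imwrite('pics/t0c.png',cv2.resize(p[130:290,130:340],None,fx=3.5,fy=3.5,interpolation=2))
E
```

```text
h1 [189.79558412 220.26214679]
h2 [204.74659157 224.85105567]
cap [290.87829833 199.74357612]
x0 [241.33080129 241.00932581]
xp [241.07326073 200.99366822]
```

View pics/t0c.png

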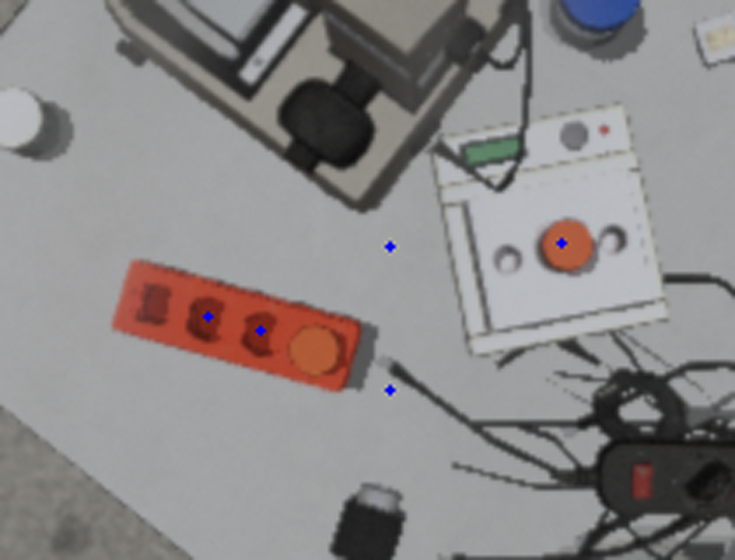

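```bash
cat >> h.py <<'E'
from scipy.spatial.transform import Rotation as Ro
def plan(wps,yaw,n):
    """rows from the present pose along waypoints, turning to yaw, in n rows"""
    s=state(); P=np.vstack([s['eef_pos'],wps]); L=np.r_[0,np.cumsum(np.linalg.norm(np.diff(P,axis=0),axis=1))]
    Q=np.array([np.interp(np.linspace(0,L[-1],n+1),L,P[:,i]) for i in range(3)]).T
    y=s['tcp_rot'][2]; dt=-(yaw-y); 
    for i in range(n):
        R=Ro.from_euler('xyz',[np.pi,0,y]); v=R.inv().apply(Q[i+1]-Q[i])/250
        t=np.clip(dt,-.149,.149); dt-=t; y-=t
        print([[float(x) for x in np.round(v,3)],round(float(t/np.pi),4)], end=',\n' if i%5==4 else ',')
E
python3 - <<'E'
from h import *
plan([(450,200,290),(450,-40,290)],1.48,15)
E
```

```text
[[-0.144, -0.115, -0.031], 0.0474],[[-0.16, -0.093, -0.031], 0.0474],[[-0.172, -0.068, -0.031], 0.0474],[[-0.18, -0.042, -0.031], 0.0474],[[-0.184, -0.015, -0.031], 0.0474],
[[-0.184, 0.013, -0.031], 0.0474],[[-0.18, 0.04, -0.031], 0.0474],[[-0.172, 0.067, -0.031], 0.0474],[[-0.161, 0.091, -0.031], 0.0397],[[-0.153, 0.099, -0.027], 0.0],
[[-0.186, 0.017, 0.0], 0.0],[[-0.186, 0.017, 0.0], 0.0],[[-0.186, 0.017, 0.0], 0.0],[[-0.186, 0.017, 0.0], 0.0],[[-0.186, 0.017, 0.0], 0.0],
```

Call:
arm_command(
  rows=[
    [[-0.144, -0.115, -0.031], 0.047],
    [[-0.16, -0.093, -0.031], 0.047],
    [[-0.172, -0.068, -0.031], 0.047],
    [[-0.18, -0.042, -0.031], 0.047],
    [[-0.184, -0.015, -0.031], 0.047],
  ],
  claw=1,
)

```text
t: 1.3
eef_pos: [333.2, 390.2, 253.9]
tcp_rot: [3.141, -0.0, 2.053]
ft_force: [0.4, -0.0, 0.6]
opening: 0.998
grip_force: 0.0
```

Call:
arm_command(
  rows=[
    [[-0.184, 0.013, -0.031], 0.047],
    [[-0.18, 0.04, -0.031], 0.047],
    [[-0.172, 0.067, -0.031], 0.047],
    [[-0.161, 0.091, -0.031], 0.04],
    [[-0.153, 0.099, -0.027], 0],
  ],
)

```text
t: 1.8
eef_pos: [453.1, 193.5, 291.8]
tcp_rot: [3.141, -0.0, 1.485]
ft_force: [0.9, -0.4, -0.7]
opening: 0.999
grip_force: 0.0
```

Call:
arm_command(
  rows=[
    [[-0.186, 0.017, 0], 0],
    [[-0.186, 0.017, 0], 0],
    [[-0.186, 0.017, 0], 0],
    [[-0.186, 0.017, 0], 0],
    [[-0.186, 0.017, 0], 0],
  ],
)

```text
t: 2.3
eef_pos: [454.3, -40.1, 291.4]
tcp_rot: [3.141, -0.0, 1.49]
ft_force: [2.1, 0.1, -0.0]
opening: 0.997
grip_force: 0.0
```

```bash
python3 - <<'E'
from h import *
s=state(); print(s['t'],s['eef_pos'],s['tcp_rot'],s['joints'],s['qvel'].round(3))
p,d=snap('wrist','w1'); np.save('w1d.npy',d); np.save('w1k.npy',viewer.get_calibration('wrist'))
for l in('cap','bore','rack','rack_hole1','block'):
    r=models.mark_of('wrist',l); print(l,[(np.round(x['position']),round(x['confidence'],2),proj('wrist',x['position']).round()) for x in r[:4]])
E
```

```text
2.3 [454.25425032 -40.07975016 291.39710021] [ 3.14085493e+00 -1.76578001e-05  1.48994881e+00] [-2.33101311e-01  1.65116887e-01  1.84059545e+00  1.42666257e-04
  1.13515381e+00 -1.52313947e-01] [-1.018e+00  4.200e-02 -5.300e-02 -1.000e-03  9.000e-03 -1.013e+00]
cap []
bore [(array([ 546., -267.,   85.]), 0.86, array([334., 319.]))]
rack [(array([496., -46.,   1.]), 0.79, array([282., 155.]))]
rack_hole1 [(array([491., -69.,  83.]), 0.93, array([285., 187.])), (array([502., -29.,  80.]), 0.92, array([292., 153.])), (array([512.,  11.,  80.]), 0.79, array([299., 119.]))]
block []
```

View pics/w1.png

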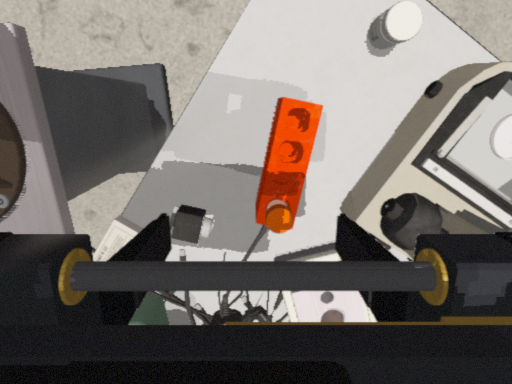

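```bash
cat >> h.py <<'E'
def cloud(c,n):
    p,d=snap(c,n); k=viewer.get_calibration(c); T=np.linalg.inv(k['world_to_cam']); v,u=np.mgrid[:384,:512]
    r=np.stack([u,v,np.ones_like(u)],-1)@np.linalg.inv(k['camera_matrix']).T*[1,-1,-1]
    W=(r*d[...,None])@T[:3,:3].T+T[:3,3]; W[d==0]=np.nan
    h=cv2.cvtColor(p,cv2.COLOR_RGB2HSV); return p,W,h
E
python3 - <<'E'
from h import *
s=state(); print(s['t'],s['eef_pos'],s['tcp_rot'],s['joints'],s['qvel'].round(3))
p,W,h=cloud('wrist','w2')
m=((h[...,0]<15)&(h[...,1]>150)&(W[...,2]>74)&(W[...,2]<87)).astype(np.uint8)
m=cv2.morphologyEx(m,cv2.MORPH_OPEN,np.ones((2,2),np.uint8))
n,l,st,_=cv2.connectedComponentsWithStats(m); i=1+st[1:,4].argmax(); m=l==i
P=W[m]; print(n,m.sum(),np.median(P[:,2]),cv2.minAreaRect(P[:,:2].astype(np.float32)))
rc=cv2.minAreaRect(P[:,:2].astype(np.float32)); 
for l in('rack','rack_hole1'):
    r=models.mark_of('wrist',l); print(l,[(np.round(x['position'],1),round(x['confidence'],2)) for x in r[:4]])
E
```

```text
2.6 [454.54549791 -37.53147279 291.16517634] [ 3.14153314e+00 -2.90997410e-04  1.49036234e+00] [-2.27556825e-01  1.65744327e-01  1.84045100e+00  3.27097893e-04
  1.13538114e+00 -1.47260789e-01] [ 0.02  -0.001 -0.002 -0.001  0.    -0.002]
2 3109 nan ((494.87744140625, -65.79241180419922), (187.83572387695312, 65.54479217529297), 70.86841583251953)
rack [(array([493.9, -48. ,   2.7]), 0.89)]
rack_hole1 [(array([510.7,  11.8,  81.7]), 0.94), (array([501.1, -31.8,  81.6]), 0.89), (array([489.7, -66.7,  78.7]), 0.59)]
```

```bash
cat >> h.py <<'E'
def rect(c,img,z,x0,x1,y0,y1,f=4):
    """metric top-down warp of plane z: image up=+x, right=-y"""
    S=np.float32([proj(c,(x,y,z)) for x,y in((x1,y1),(x1,y0),(x0,y0),(x0,y1))]); w,h=int((y1-y0)*f),int((x1-x0)*f)
    return cv2.warpPerspective(img,cv2.getPerspectiveTransform(S,np.float32([(0,0),(w,0),(w,h),(0,h)])),(w,h),flags=2)
E
python3 - <<'E'
from h import *
print(np.linalg.inv(viewer.get_calibration('wrist')['world_to_cam'])[:3,3])
I=rect('wrist',cv2.imread('pics/w2.png'),80,440,550,-140,50); cv2.imwrite('pics/r2.png',I)
plan([(470,-150,290),(535,-259,260)],1.15,8)
E
```

```text
[459.7614822   36.52596306 462.48165952]
[[-0.119, 0.026, 0.001], 0.0474],[[-0.114, 0.043, 0.001], 0.0474],[[-0.106, 0.06, 0.001], 0.014],[[-0.094, 0.073, 0.008], 0.0],[[-0.068, 0.097, 0.028], 0.0],
[[-0.068, 0.097, 0.028], 0.0],[[-0.068, 0.097, 0.028], 0.0],[[-0.068, 0.097, 0.028], 0.0],
```

View pics/r2.png

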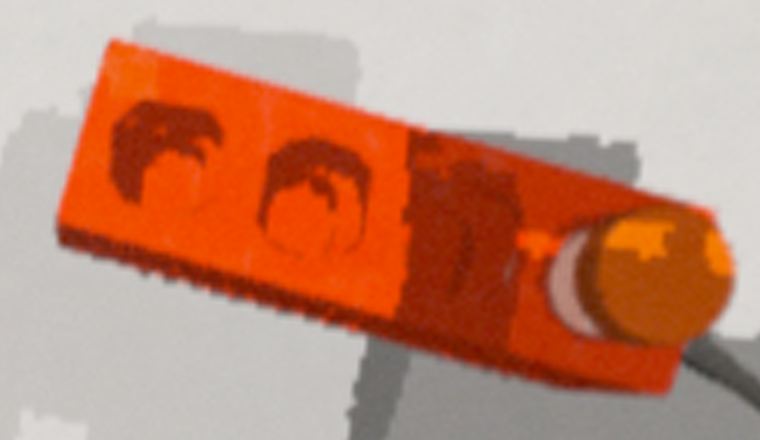

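```bash
python3 - <<'E'
from h import *
plan([(470,-150,290),(515,-325,290)],1.15,10)
E
```

```text
[[-0.115, 0.025, 0.001], 0.0474],[[-0.11, 0.042, 0.001], 0.0474],[[-0.103, 0.058, 0.001], 0.014],[[-0.099, 0.064, 0.001], 0.0],[[-0.092, 0.073, 0.0], 0.0],
[[-0.092, 0.073, 0.0], 0.0],[[-0.092, 0.073, 0.0], 0.0],[[-0.092, 0.073, 0.0], 0.0],[[-0.092, 0.073, 0.0], 0.0],[[-0.092, 0.073, 0.0], 0.0],
```

Call:
arm_command(
  rows=[
    [[-0.115, 0.025, 0], 0.047],
    [[-0.11, 0.042, 0], 0.047],
    [[-0.103, 0.058, 0], 0.014],
    [[-0.099, 0.064, 0], 0],
    [[-0.092, 0.073, 0], 0],
  ],
)

```text
t: 3.25
eef_pos: [478.6, -183.6, 291.2]
tcp_rot: [3.142, -0.0, 1.152]
ft_force: [1.3, 0.4, 0.5]
opening: 0.999
grip_force: 0.0
```

Call:
arm_command(
  rows=[
    [[-0.092, 0.073, 0], 0],
    [[-0.092, 0.073, 0], 0],
    [[-0.092, 0.073, 0], 0],
    [[-0.092, 0.073, 0], 0],
    [[-0.092, 0.073, 0], 0],
  ],
)

```text
t: 3.75
eef_pos: [515.5, -325.7, 291.0]
tcp_rot: [-3.141, -0.0, 1.152]
ft_force: [-0.1, 0.3, -0.6]
opening: 0.998
grip_force: 0.0
```

```bash
python3 - <<'E'
from h import *
for l in ('heater','cap','bore'): 
    for i in range(1): viewer.read_camera('wrist'); r=models.mark_of('wrist',l); print(l,[(np.round(x['position'],1),round(x['confidence'],2)) for x in r[:3]])
s=state(); print(s['t'],s['eef_pos'],s['tcp_rot'],s['joints'].round(2),s['qvel'].round(3))
p,W,h=cloud('wrist','w3')
I=cv2.imread('pics/w3.png')
cv2.imwrite('pics/r3.png',np.hstack([rect('wrist',I,z,480,610,-330,-190,4)[:, :] if 0 else cv2.resize(rect('wrist',I,z,480,610,-330,-190,4),(400,371)) for z in(148.5,85)]))
m=((h[...,0]<18)&(h[...,1]>140)&(abs(W[...,2]-148.5)<4)&(abs(W[...,0]-545)<30)&(abs(W[...,1]+265)<30)).astype(np.uint8)
c=max(cv2.findContours(m,0,1)[0],key=len); P=np.float32([W[v,u,:2] for (u,v) in c[:,0]])
print(m.sum(),cv2.minEnclosingCircle(P),cv2.fitEllipse(P),np.nanmedian(W[m>0],0))
E
```

```text
heater []
cap [(array([ 547.7, -265. ,  138.3]), 0.65), (array([ 542.4, -268.6,   31.4]), 0.63)]
bore [(array([ 544.8, -266.1,   84.3]), 0.78)]
4.05 [ 514.87226517 -324.29294488  291.12586973] [-3.14131292e+00 -2.99993197e-04  1.15189353e+00] [-0.67  0.4   1.5   0.    1.24 -0.25] [-0.    -0.007 -0.001 -0.002 -0.002 -0.003]
841 ((545.357666015625, -265.744384765625), 15.562945365905762) ((545.188720703125, -265.6075744628906), (29.93156623840332, 30.336820602416992), 156.0128173828125) [ 545.34751603 -265.32140624  149.93310408]
```

View pics/r3.png

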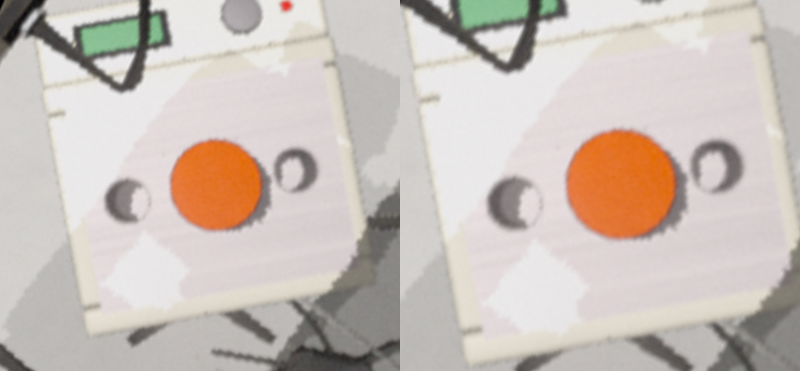

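```bash
python3 - <<'E'
from h import *
p,W,h=cloud('wrist','w4'); p2,W2,_=cloud('side','s4')
for n,w in(('w',W),('s',W2)):
    w=w.reshape(-1,3); w=w[np.isfinite(w).all(1)]; r=np.linalg.norm(w[:,:2]-[545.3,-265.5],axis=1)
    for a,b,z in((20,60,95),(60,100,60),(60,100,110),(60,130,180)):
        q=w[(r>a)&(r<b)&(w[:,2]>z)]; 
        print(n,a,b,z,len(q), np.percentile(q,[0,50,100],axis=0).round().tolist() if len(q) else '')
plan([(545.3,-265.5,180)],1.15,5)
E
```

```text
w 20 60 95 39789 [[487.0, -323.0, 373.0], [532.0, -303.0, 408.0], [580.0, -278.0, 420.0]]
w 60 100 60 25013 [[458.0, -355.0, 64.0], [483.0, -292.0, 388.0], [642.0, -204.0, 418.0]]
w 60 100 110 24497 [[458.0, -355.0, 111.0], [483.0, -292.0, 389.0], [642.0, -236.0, 418.0]]
w 60 130 180 24564 [[458.0, -355.0, 180.0], [483.0, -292.0, 389.0], [663.0, -235.0, 418.0]]
s 20 60 95 181 [[490.0, -325.0, 144.0], [538.0, -311.0, 386.0], [574.0, -286.0, 470.0]]
s 60 100 60 4046 [[446.0, -365.0, 60.0], [504.0, -339.0, 404.0], [642.0, -209.0, 470.0]]
s 60 100 110 3627 [[446.0, -365.0, 111.0], [501.0, -341.0, 409.0], [642.0, -239.0, 470.0]]
s 60 130 180 6053 [[425.0, -391.0, 180.0], [499.0, -339.0, 403.0], [672.0, -177.0, 470.0]]
[[0.053, 0.003, 0.089], 0.0005],[[0.053, 0.003, 0.089], 0.0],[[0.053, 0.003, 0.089], 0.0],[[0.053, 0.003, 0.089], 0.0],[[0.053, 0.003, 0.089], 0.0],
```

```bash
python3 - <<'E'
from h import *
p,W,h=cloud('wrist','w5')
w=W.reshape(-1,3); w=w[np.isfinite(w).all(1)]; r=np.linalg.norm(w[:,:2]-[545.3,-265.5],axis=1)
for a in range(20,140,20):
    q=w[(r>a)&(r<a+20)&(w[:,2]>95)&(w[:,2]<265)]
    print(a,len(q), np.percentile(q,[0,50,100],axis=0).round().tolist() if len(q) else '')
E
```

```text
20 0 
40 0 
60 127 [[602.0, -242.0, 95.0], [613.0, -239.0, 115.0], [622.0, -235.0, 134.0]]
80 243 [[621.0, -242.0, 128.0], [633.0, -240.0, 155.0], [642.0, -237.0, 180.0]]
100 408 [[642.0, -242.0, 172.0], [653.0, -239.0, 204.0], [661.0, -235.0, 229.0]]
120 1 [[662.0, -239.0, 227.0], [662.0, -239.0, 227.0], [662.0, -239.0, 227.0]]
```

Call:
arm_command(
  rows=[
    [[0.053, 0.003, 0.089], 0],
    [[0.053, 0.003, 0.089], 0],
    [[0.053, 0.003, 0.089], 0],
    [[0.053, 0.003, 0.089], 0],
    [[0.053, 0.003, 0.089], 0],
  ],
  claw=0.6,
)

```text
t: 4.75
eef_pos: [545.4, -265.8, 179.3]
tcp_rot: [3.141, -0.0, 1.151]
ft_force: [1.2, -1.3, 0.1]
opening: 0.639
grip_force: 0.0
```

```bash
python3 - <<'E'
from h import *
viewer.read_camera('top');viewer.read_camera('top')
s=state(); print(s['eef_pos'],s['tcp_rot'],s['opening'])
plan([(545.3,-265.5,122)],1.15,5)
E
```

```text
[ 544.63090273 -264.69361015  177.60621278] [-3.13729898e+00 -8.60587629e-04  1.15225663e+00] 0.608028021908267
[[-0.0, 0.001, 0.044], 0.0007],[[-0.0, 0.001, 0.044], 0.0],[[-0.0, 0.001, 0.044], 0.0],[[-0.0, 0.001, 0.044], 0.0],[[-0.0, 0.001, 0.044], 0.0],
```

Call:
arm_command(
  rows=[
    [[0, 0, 0.06], 0],
    [[0, 0, 0.06], 0],
    [[0, 0, 0.06], 0],
    [[0, 0, 0.04], 0],
    [[0, 0, 0.012], 0],
  ],
)

```text
t: 5.35
eef_pos: [545.0, -266.9, 121.8]
tcp_rot: [-3.141, -0.0, 1.15]
ft_force: [0.8, 0.9, -0.5]
opening: 0.596
grip_force: 0.0
```

Call:
arm_command(
  rows=[
    [[0, 0, 0], 0],
    [[0, 0, 0], 0],
    [[0, 0, 0], 0],
    [[0, 0, 0], 0],
    [[0, 0, 0], 0],
  ],
  claw=0,
)

```text
t: 5.85
eef_pos: [545.4, -266.8, 122.4]
tcp_rot: [3.141, 0.0, 1.151]
ft_force: [-0.4, -0.1, 2.9]
opening: 0.336
grip_force: 30.0
```

Call:
arm_command(
  rows=[
    [[0, 0, 0], 0],
    [[0, 0, 0], 0],
    [[0, 0, 0], 0],
    [[0, 0, 0], 0],
    [[0, 0, 0], 0],
  ],
)

```text
t: 6.35
eef_pos: [545.4, -266.8, 122.3]
tcp_rot: [3.141, 0.0, 1.151]
ft_force: [-0.8, -0.6, 5.1]
opening: 0.338
grip_force: 30.0
```

Call:
arm_command(
  rows=[
    [[0, 0, 0], 0.02],
    [[0, 0, -0.0012], 0.047],
    [[0, 0, -0.0012], 0.047],
    [[0, 0, -0.0012], 0.047],
    [[0, 0, -0.0012], 0.047],
  ],
)

```text
t: 6.85
eef_pos: [544.7, -266.3, 122.5]
tcp_rot: [-3.14, 0.001, 0.492]
ft_force: [-1.6, 1.3, -2.2]
opening: 0.338
grip_force: 30.0
```

Call:
arm_command(
  rows=[
    [[0, 0, -0.0012], 0.047],
    [[0, 0, -0.0012], 0.047],
    [[0, 0, -0.0012], 0.047],
    [[0, 0, -0.0012], 0.047],
    [[0, 0, 0], 0.02],
  ],
)

```text
t: 7.35
eef_pos: [544.7, -266.4, 123.5]
tcp_rot: [-3.141, 0.002, -0.161]
ft_force: [-0.2, 0.4, -2.4]
opening: 0.337
grip_force: 30.0
```

```bash
python3 - <<'E'
from h import *
s=state(); print({k:np.round(s[k],2) for k in('t','eef_pos','tcp_rot','joints','ft_force','moment','opening')})
for l in('cap','bore','block'): viewer.read_camera('side'); r=models.mark_of('side',l); print(l,[(np.round(x['position'],1),round(x['confidence'],2)) for x in r[:2]])
E
```

```text
{'t': np.float64(7.35), 'eef_pos': array([ 544.67, -266.43,  123.53]), 'tcp_rot': array([-3.14,  0.  , -0.16]), 'joints': array([-0.56,  0.57,  1.7 , -0.  ,  0.88,  1.17]), 'ft_force': array([-0.21,  0.38, -2.37]), 'moment': array([-0.03,  0.27,  0.24]), 'opening': np.float64(0.34)}
cap [(array([ 540. , -266. ,  141.7]), 0.55)]
bore [(array([ 545.1, -265.6,   83.5]), 0.87)]
block [(array([ 543.5, -270.5,   24.3]), 0.6)]
```

Call:
arm_command(
  rows=[
    [[0, 0, 0], -0.02],
    [[0, 0, -0.0012], -0.047],
    [[0, 0, -0.0012], -0.047],
    [[0, 0, -0.0012], -0.047],
    [[0, 0, -0.0012], -0.047],
  ],
)

```text
t: 8.15
eef_pos: [545.0, -266.5, 125.2]
tcp_rot: [-3.141, 0.0, 0.504]
ft_force: [-0.9, 0.2, -4.8]
opening: 0.337
grip_force: 30.0
```

Call:
arm_command(
  rows=[
    [[0, 0, -0.0012], -0.047],
    [[0, 0, -0.0012], -0.047],
    [[0, 0, -0.0012], -0.047],
    [[0, 0, -0.0012], -0.047],
    [[0, 0, 0], -0.02],
  ],
)

```text
t: 8.65
eef_pos: [545.2, -266.6, 126.6]
tcp_rot: [-3.141, -0.0, 1.157]
ft_force: [-0.2, 0.2, -3.6]
opening: 0.341
grip_force: 30.0
```

Call:
arm_command(
  rows=[
    [[0, 0, 0], 0.02],
    [[0, 0, -0.0014], 0.047],
    [[0, 0, -0.0014], 0.047],
    [[0, 0, -0.0014], 0.047],
    [[0, 0, -0.0014], 0.047],
  ],
)

```text
t: 9.15
eef_pos: [545.1, -266.5, 127.9]
tcp_rot: [-3.141, 0.0, 0.493]
ft_force: [0.7, 0.7, -4.8]
opening: 0.341
grip_force: 30.0
```

Call:
arm_command(
  rows=[
    [[0, 0, -0.0014], 0.047],
    [[0, 0, -0.0014], 0.047],
    [[0, 0, -0.0014], 0.047],
    [[0, 0, -0.0014], 0.047],
    [[0, 0, 0], 0.02],
  ],
)

```text
t: 9.65
eef_pos: [545.2, -266.6, 129.4]
tcp_rot: [-3.142, 0.0, -0.16]
ft_force: [0.2, -0.1, -2.9]
opening: 0.336
grip_force: 30.0
```

```bash
python3 - <<'E'
from h import *
s=state(); print({k:np.round(s[k],2) for k in('t','eef_pos','tcp_rot','joints','ft_force','moment','opening')})
snap('side','s6'); a,b=proj('side',(545,-266,110)).astype(int); p=cv2.imread('pics/s6.png'); q=cv2.imread('pics/s0.png')
f=lambda i:cv2.resize(i[max(b-45,0):b+45,a-50:a+50],None,fx=4,fy=4)
cv2.imwrite('pics/s6c.png',np.hstack([f(q),f(p)]))
for l in('cap','bore'): r=models.mark_of('side',l); print(l,[(np.round(x['position'],1),round(x['confidence'],2)) for x in r[:2]])
E
```

```text
{'t': np.float64(9.65), 'eef_pos': array([ 545.17, -266.64,  129.41]), 'tcp_rot': array([-3.14,  0.  , -0.16]), 'joints': array([-0.56,  0.56,  1.69,  0.  ,  0.89,  1.17]), 'ft_force': array([ 0.15, -0.06, -2.93]), 'moment': array([-0.09,  0.31,  0.18]), 'opening': np.float64(0.34)}
cap [(array([ 542.2, -266.4,  149.8]), 0.66)]
bore [(array([ 541.3, -267.5,   84.4]), 0.64)]
```

View pics/s6c.png

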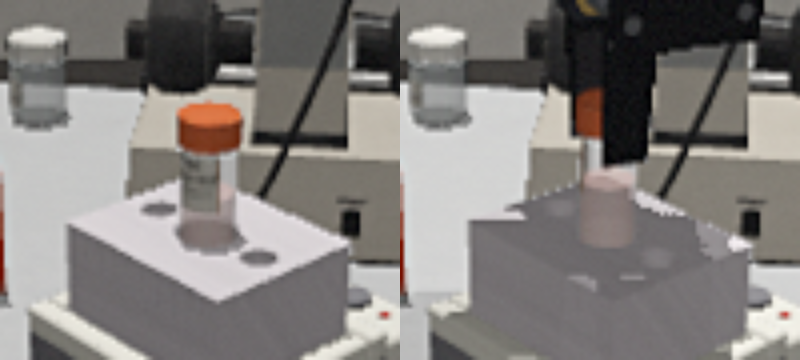

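Call:
arm_command(
  rows=[
    [[0, 0, 0], -0.02],
    [[0, 0, -0.0015], -0.047],
    [[0, 0, -0.0015], -0.047],
    [[0, 0, -0.0015], -0.047],
    [[0, 0, -0.0015], -0.047],
  ],
)

```text
t: 10.3
eef_pos: [545.1, -266.5, 130.7]
tcp_rot: [-3.141, -0.0, 0.506]
ft_force: [-0.4, 1.6, -5.9]
opening: 0.338
grip_force: 30.0
```

Call:
arm_command(
  rows=[
    [[0, 0, -0.0015], -0.047],
    [[0, 0, -0.0015], -0.047],
    [[0, 0, -0.0015], -0.047],
    [[0, 0, -0.0015], -0.047],
    [[0, 0, 0], -0.02],
  ],
)

```text
t: 10.8
eef_pos: [545.1, -266.5, 132.4]
tcp_rot: [-3.141, -0.0, 1.159]
ft_force: [-0.5, 0.6, -3.3]
opening: 0.337
grip_force: 30.0
```

Call:
arm_command(
  rows=[
    [[0, 0, 0], 0.02],
    [[0, 0, -0.0015], 0.047],
    [[0, 0, -0.0015], 0.047],
    [[0, 0, -0.0015], 0.047],
    [[0, 0, -0.0015], 0.047],
  ],
)

```text
t: 11.3
eef_pos: [545.0, -266.4, 133.7]
tcp_rot: [-3.141, 0.0, 0.495]
ft_force: [0.1, 1.4, -4.7]
opening: 0.336
grip_force: 30.0
```

Call:
arm_command(
  rows=[
    [[0, 0, -0.0015], 0.047],
    [[0, 0, -0.0015], 0.047],
    [[0, 0, -0.0015], 0.047],
    [[0, 0, -0.0015], 0.047],
    [[0, 0, 0], 0.02],
  ],
)

```text
t: 11.8
eef_pos: [545.1, -266.5, 135.3]
tcp_rot: [-3.141, 0.0, -0.159]
ft_force: [-1.0, 0.8, -4.4]
opening: 0.34
grip_force: 30.0
```

Call:
arm_command(
  rows=[
    [[0, 0, 0], -0.02],
    [[0, 0, -0.0015], -0.047],
    [[0, 0, -0.0015], -0.047],
    [[0, 0, -0.0015], -0.047],
    [[0, 0, -0.0015], -0.047],
  ],
)

```text
t: 12.3
eef_pos: [544.9, -266.4, 136.7]
tcp_rot: [-3.141, 0.0, 0.506]
ft_force: [-0.4, 0.1, -5.5]
opening: 0.338
grip_force: 30.0
```

Call:
arm_command(
  rows=[
    [[0, 0, -0.0015], -0.047],
    [[0, 0, -0.0015], -0.047],
    [[0, 0, -0.0015], -0.047],
    [[0, 0, -0.0015], -0.047],
    [[0, 0, 0], -0.02],
  ],
)

```text
t: 12.8
eef_pos: [545.1, -266.5, 138.3]
tcp_rot: [-3.141, -0.0, 1.159]
ft_force: [0.1, 1.4, -4.6]
opening: 0.337
grip_force: 30.0
```

Call:
arm_command(
  rows=[
    [[0, 0, 0], 0.02],
    [[0, 0, -0.0015], 0.047],
    [[0, 0, -0.0015], 0.047],
    [[0, 0, -0.0015], 0.047],
    [[0, 0, -0.0015], 0.047],
  ],
)

```text
t: 13.3
eef_pos: [545.0, -266.4, 139.7]
tcp_rot: [-3.141, 0.0, 0.494]
ft_force: [-0.5, 1.5, -5.0]
opening: 0.337
grip_force: 30.0
```

Call:
arm_command(
  rows=[
    [[0, 0, -0.0015], 0.047],
    [[0, 0, -0.0015], 0.047],
    [[0, 0, -0.0015], 0.047],
    [[0, 0, -0.0015], 0.047],
    [[0, 0, 0], 0.02],
  ],
)

```text
t: 13.8
eef_pos: [545.4, -266.7, 141.8]
tcp_rot: [3.141, -0.001, -0.159]
ft_force: [-1.4, -0.3, 0.1]
opening: 0.336
grip_force: 30.0
```

Call:
arm_command(
  rows=[
    [[0, 0, 0], -0.02],
    [[0, 0, -0.0015], -0.047],
    [[0, 0, -0.0015], -0.047],
    [[0, 0, -0.0015], -0.047],
    [[0, 0, -0.0015], -0.047],
  ],
)

```text
t: 14.3
eef_pos: [546.2, -267.2, 145.0]
tcp_rot: [3.138, -0.002, 0.506]
ft_force: [-2.8, 3.2, 15.0]
opening: 0.337
grip_force: 30.0
```

Call:
arm_command(
  rows=[
    [[0, 0, -0.0015], -0.047],
    [[0, 0, -0.0015], -0.047],
    [[0, 0, -0.0015], -0.047],
    [[0, 0, -0.0015], -0.047],
    [[0, 0, 0], -0.02],
  ],
)

```text
t: 14.8
eef_pos: [545.7, -267.0, 145.7]
tcp_rot: [3.139, 0.0, 1.159]
ft_force: [-1.5, 0.0, 4.1]
opening: 0.337
grip_force: 30.0
```

Call:
arm_command(
  rows=[
    [[0, 0, -0.01], 0],
    [[0, 0, -0.01], 0],
    [[0, 0, -0.01], 0],
    [[0, 0, -0.015], 0],
    [[0, 0, -0.015], 0],
  ],
)

```text
t: 15.3
eef_pos: [545.2, -266.7, 159.7]
tcp_rot: [-3.142, -0.0, 1.15]
ft_force: [-0.1, -0.3, -1.4]
opening: 0.335
grip_force: 30.0
```

```bash
python3 - <<'E'
from h import *
s=state(); print({k:np.round(s[k],2) for k in('t','eef_pos','tcp_rot','joints','ft_force','moment','opening')})
snap('side','s7'); a,b=proj('side',(545,-266,110)).astype(int); p=cv2.imread('pics/s7.png')
cv2.imwrite('pics/s7c.png',cv2.resize(p[max(b-45,0):b+45,a-50:a+50],None,fx=4,fy=4))
E
```

```text
{'t': np.float64(15.3), 'eef_pos': array([ 545.19, -266.66,  159.75]), 'tcp_rot': array([-3.14, -0.  ,  1.15]), 'joints': array([-0.56,  0.52,  1.67,  0.  ,  0.95, -0.14]), 'ft_force': array([-0.11, -0.33, -1.35]), 'moment': array([-0.06,  0.07, -0.03]), 'opening': np.float64(0.34)}
```

View pics/s7c.png

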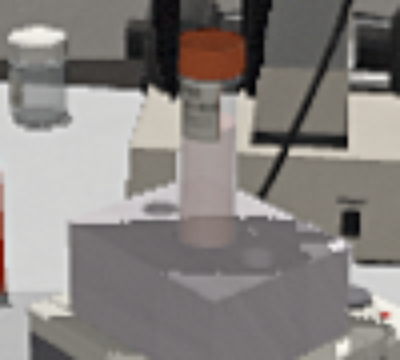

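```bash
python3 - <<'E'
from h import *
plan([(545.2,-266.6,225),(470,-200,235),(484,-87,235)],1.291,15)
E
```

```text
[[0.0, -0.0, -0.075], -0.0447],[[0.0, -0.0, -0.075], 0.0],[[0.0, -0.0, -0.075], 0.0],[[0.017, -0.036, -0.039], 0.0],[[0.032, -0.067, -0.007], 0.0],
[[0.032, -0.067, -0.007], 0.0],[[0.032, -0.067, -0.007], 0.0],[[0.032, -0.067, -0.007], 0.0],[[0.037, -0.061, -0.007], 0.0],[[0.074, -0.012, -0.0], 0.0],
[[0.074, -0.012, -0.0], 0.0],[[0.074, -0.012, -0.0], 0.0],[[0.074, -0.012, -0.0], 0.0],[[0.074, -0.012, -0.0], 0.0],[[0.074, -0.012, -0.0], 0.0],
```

Call:
arm_command(
  rows=[
    [[0, 0, -0.075], 0],
    [[0, 0, -0.075], 0],
    [[0, 0, -0.075], 0],
    [[0, 0, -0.045], 0],
    [[0, 0, 0], -0.045],
  ],
)

```text
t: 15.85
eef_pos: [545.6, -266.9, 228.6]
tcp_rot: [3.139, 0.001, 1.293]
ft_force: [-0.2, 0.0, -0.7]
opening: 0.338
grip_force: 30.0
```

Call:
arm_command(
  rows=[
    [[0.035, -0.075, -0.007], 0],
    [[0.035, -0.075, -0.007], 0],
    [[0.035, -0.075, -0.007], 0],
    [[0.035, -0.075, -0.007], 0],
    [[0.04, -0.062, -0.007], 0],
  ],
)

```text
t: 16.35
eef_pos: [469.6, -197.9, 235.6]
tcp_rot: [-3.141, -0.0, 1.292]
ft_force: [0.7, 0.0, -0.4]
opening: 0.339
grip_force: 30.0
```

Call:
arm_command(
  rows=[
    [[0.074, -0.012, 0], 0],
    [[0.074, -0.012, 0], 0],
    [[0.074, -0.012, 0], 0],
    [[0.074, -0.012, 0], 0],
    [[0.074, -0.012, 0], 0],
  ],
)

```text
t: 16.85
eef_pos: [481.5, -104.7, 235.6]
tcp_rot: [-3.141, -0.0, 1.292]
ft_force: [0.3, -0.1, 0.3]
opening: 0.335
grip_force: 30.0
```

```bash
python3 - <<'E'
from h import *
for l in('bore','block'): 
    viewer.read_camera('side'); r=models.mark_of('side',l); print(l,[(np.round(x['position'],1),round(x['confidence'],2)) for x in r[:2]])
viewer.read_camera('wrist')
r=models.mark_of('wrist','rack_hole1'); print([(np.round(x['position'],1),round(x['confidence'],2)) for x in r[:4]])
s=state(); print({k:np.round(s[k],2) for k in('t','eef_pos','tcp_rot','joints','ft_force','moment','opening')})
p,W,h=cloud('wrist','w8'); I=cv2.imread('pics/w8.png')
cv2.imwrite('pics/r8.png',np.hstack([cv2.resize(I,(400,300)),cv2.resize(rect('wrist',I,80,460,560,-90,43,3),(400,300))]))
E
```

```text
bore [(array([ 543.7, -268.4,   84.6]), 0.76)]
block [(array([ 543.6, -270.7,   23.6]), 0.77)]
[(array([499.2, -25.4,  80.6]), 0.96), (array([489.2, -66.9,  77. ]), 0.83), (array([511.9,  10.9,  76.8]), 0.58)]
{'t': np.float64(17.15), 'eef_pos': array([ 481.55, -106.02,  235.64]), 'tcp_rot': array([-3.14,  0.  ,  1.29]), 'joints': array([-0.35,  0.28,  1.85, -0.  ,  1.02, -0.07]), 'ft_force': array([-0.23, -0.06, -1.03]), 'moment': array([-0.14,  0.1 , -0.01]), 'opening': np.float64(0.34)}
```

View pics/r8.png

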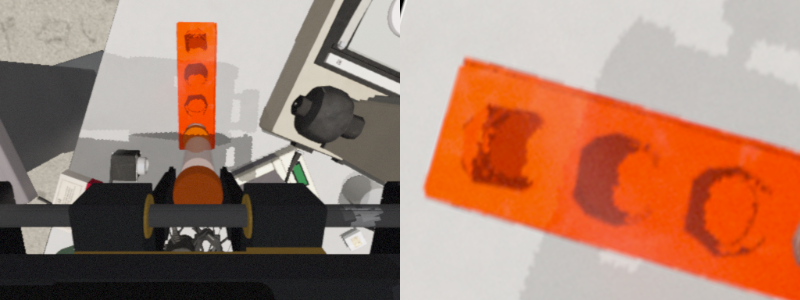

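```bash
python3 - <<'E'
from h import *
s=state(); p,W,h=cloud('wrist','w9'); R=Ro.from_euler('xyz',s['tcp_rot']); L=R.inv().apply((W-s['eef_pos']).reshape(-1,3)).reshape(W.shape)
# cap in tool frame: x,y lateral, z=-19 cap middle
m=(h[...,0]<18)&(h[...,1]>140)&(np.hypot(L[...,0],L[...,1])<25)
q=L[m]; print(len(q),np.nanpercentile(q,[2,50,98],axis=0).round(1))
from scipy.optimize import least_squares
for a,b in((-26.5,-12),(-10,20),(20,50),(50,85)):
    k=(np.hypot(L[...,0],L[...,1])<24)&(L[...,2]>a)&(L[...,2]<b)&((abs(L[...,1])<12)|(a>5)); q=L[k]
    if len(q)<20: print(a,len(q)); continue
    r0=16.4 if a<-12 else 14.7
    f=least_squares(lambda c:np.hypot(q[:,0]-c[0],q[:,1]-c[1])-r0,[0,0],loss='soft_l1'); print(a,b,len(q),f.x.round(2),round(np.median(abs(f.fun)),2))
print('top z of cap',np.nanpercentile(L[m][:,2],1))
# rack own tube cap (top z~115.5) and rack edges by depth
k=(h[...,0]<18)&(h[...,1]>140)&(abs(W[...,2]-80)<3)&(W[...,1]>-60)&(W[...,1]<60)&(abs(W[...,0]-505)<45)
k=cv2.morphologyEx(k.astype(np.uint8),cv2.MORPH_OPEN,np.ones((3,3)))>0
d=np.array([np.sin(np.radians(15.5)),np.cos(np.radians(15.5))]); n=np.array([d[1],-d[0]])
u=(W[k][:,:2]-[501,-30.2]); print('end along d (expect 61)',np.percentile(u@d,[98,99,99.7]).round(1),'sides (+-24.5)',np.percentile(u@n,[.5,1,99,99.5]).round(1),'z',np.median(W[k][:,2]))
E
```

```text
3863 [[ -4.6 -20.  -28.6]
 [  8.9  -0.8 -26.5]
 [ 22.   19.1 158.2]]
-26.5 -12 631 [ 0.87 -0.83] 0.33
-10 20 518 [ 0.68 -1.08] 0.13
20 50 449 [ 0.63 -1.05] 0.13
50 85 345 [ 0.64 -1.07] 0.13
top z of cap -29.299727753992443
end along d (expect 61) [60.4 61.  61.5] sides (+-24.5) [-23.8 -23.5  24.   24.1] z 81.20088091305516
```

```bash
python3 - <<'E'
from h import *
plan([(501.85,-31.1,235)],1.291,5)
E
```

```text
[[0.062, -0.001, 0.001], 0.0001],[[0.062, -0.001, 0.001], 0.0],[[0.062, -0.001, 0.001], 0.0],[[0.062, -0.001, 0.001], 0.0],[[0.062, -0.001, 0.001], 0.0],
```

Call:
arm_command(
  rows=[
    [[0.065, -0.001, 0], 0],
    [[0.065, -0.001, 0], 0],
    [[0.065, -0.001, 0], 0],
    [[0.065, -0.001, 0], 0],
    [[0.05, -0.001, 0], 0],
  ],
)

```text
t: 17.75
eef_pos: [501.9, -30.3, 235.7]
tcp_rot: [-3.142, -0.0, 1.292]
ft_force: [0.1, -0.0, -0.5]
opening: 0.336
grip_force: 30.0
```

Call:
arm_command(
  rows=[
    [[0, 0, 0.06], 0],
    [[0, 0, 0.06], 0],
    [[0, 0, 0.06], 0],
    [[0, 0, 0.03], 0],
    [[0, 0, 0], 0],
  ],
)

```text
t: 18.25
eef_pos: [501.4, -30.8, 182.5]
tcp_rot: [-3.14, 0.0, 1.292]
ft_force: [-0.6, -0.5, -0.5]
opening: 0.338
grip_force: 30.0
```

```bash
python3 - <<'E'
from h import *
viewer.read_camera('top');viewer.read_camera('top');viewer.read_camera('top');viewer.read_camera('top')
s=state(); print({k:np.round(s[k],2) for k in('t','eef_pos','tcp_rot','joints','ft_force','moment','opening')})
plan([(501.85,-31.1,183)],1.291,1)
E
```

```text
{'t': np.float64(18.45), 'eef_pos': array([502.07, -30.73, 183.87]), 'tcp_rot': array([ 3.14, -0.  ,  1.29]), 'joints': array([-0.19,  0.36,  1.89,  0.  ,  0.89,  0.09]), 'ft_force': array([ 0.39,  0.14, -0.17]), 'moment': array([-0.07,  0.08,  0.02]), 'opening': np.float64(0.34)}
[[-0.002, -0.0, 0.003], 0.0003],
```

Call:
arm_command(
  rows=[
    [[-0.002, 0, 0.02], 0],
    [[0, 0, 0.02], 0],
    [[0, 0, 0.02], 0],
    [[0, 0, 0.02], 0],
    [[0, 0, 0.02], 0],
  ],
)

```text
t: 18.95
eef_pos: [501.5, -31.1, 157.7]
tcp_rot: [-3.141, -0.0, 1.292]
ft_force: [0.4, -0.2, 0.2]
opening: 0.332
grip_force: 30.0
```

Call:
arm_command(
  rows=[
    [[0, 0, 0.02], 0],
    [[0, 0, 0.02], 0],
    [[0, 0, 0.02], 0],
    [[0, 0, 0.02], 0],
    [[0, 0, 0.02], 0],
  ],
)

```text
t: 19.45
eef_pos: [501.6, -31.1, 132.8]
tcp_rot: [-3.142, -0.0, 1.292]
ft_force: [-1.1, -0.4, -0.7]
opening: 0.336
grip_force: 30.0
```

Call:
arm_command(
  rows=[
    [[0, 0, 0.03], 0],
    [[0, 0, 0.03], 0],
    [[0, 0, 0.03], 0],
    [[0, 0, 0.03], 0],
    [[0, 0, 0.02], 0],
  ],
)

```text
t: 19.95
eef_pos: [501.4, -31.0, 97.4]
tcp_rot: [-3.141, -0.0, 1.292]
ft_force: [0.0, 0.2, -0.2]
opening: 0.338
grip_force: 30.0
```

Call:
arm_command(
  rows=[
    [[0, 0, 0.004], 0],
    [[0, 0, 0.004], 0],
    [[0, 0, 0.004], 0],
    [[0, 0, 0.004], 0],
    [[0, 0, 0], 0],
  ],
)

```text
t: 20.45
eef_pos: [501.6, -31.1, 94.3]
tcp_rot: [3.141, -0.0, 1.292]
ft_force: [-0.1, 0.0, -0.9]
opening: 0.336
grip_force: 30.0
```

Call:
arm_command(
  rows=[
    [[0, 0, 0.004], 0],
    [[0, 0, 0.004], 0],
    [[0, 0, 0.003], 0],
    [[0, 0, 0.003], 0],
    [[0, 0, 0.002], 0],
  ],
)

```text
t: 20.95
eef_pos: [501.6, -31.1, 90.2]
tcp_rot: [3.142, -0.0, 1.292]
ft_force: [-0.1, 0.1, 0.5]
opening: 0.338
grip_force: 30.0
```

Call:
arm_command(
  rows=[
    [[0, 0, 0.002], 0],
    [[0, 0, 0.002], 0],
    [[0, 0, 0.002], 0],
    [[0, 0, 0], 0],
    [[0, 0, 0], 0],
  ],
)

```text
t: 21.45
eef_pos: [501.8, -31.2, 89.5]
tcp_rot: [3.141, -0.0, 1.292]
ft_force: [-2.4, 0.5, 10.0]
opening: 0.339
grip_force: 30.0
```

Call:
arm_command(
  rows=[
    [[0, 0, 0], 0],
    [[0, 0, 0], 0],
    [[0, 0, 0], 0],
    [[0, 0, 0], 0],
    [[0, 0, 0], 0],
  ],
  claw=0.6,
)

```text
t: 21.95
eef_pos: [501.5, -31.0, 88.6]
tcp_rot: [-3.141, -0.0, 1.292]
ft_force: [-0.2, 0.5, -0.4]
opening: 0.596
grip_force: 0.0
```

Call:
arm_command(
  rows=[
    [[0, 0, -0.01], 0],
    [[0, 0, -0.03], 0],
    [[0, 0, -0.05], 0],
    [[0, 0, -0.08], 0],
    [[0, 0, -0.1], 0],
  ],
)

```text
t: 22.45
eef_pos: [501.2, -31.0, 157.0]
tcp_rot: [-3.141, -0.0, 1.292]
ft_force: [-0.1, 0.7, 0.4]
opening: 0.598
grip_force: 0.0
```

Call:
arm_command(
  rows=[
    [[-0.1, 0, -0.1], 0],
    [[-0.1, 0, -0.1], 0],
    [[-0.1, 0, -0.05], 0],
    [[0, 0, 0], 0],
    [[0, 0, 0], 0],
  ],
)

```text
t: 22.95
eef_pos: [480.8, -103.2, 219.1]
tcp_rot: [3.141, -0.0, 1.291]
ft_force: [-0.1, 0.8, -0.5]
opening: 0.598
grip_force: 0.0
```

```bash
python3 - <<'E'
from h import *
a,_=snap('side','s9'); b,_=snap('wrist','w10')
cv2.imwrite('pics/fin.png',np.hstack([cv2.resize(a[130:300,110:380],(480,302)),cv2.resize(b,(320,302))])[:,:,::-1])
viewer.read_camera('wrist')
r=models.mark_of('wrist','cap'); print([(np.round(x['position'],1),round(x['confidence'],2)) for x in r[:4]])
s=state(); print(s['t'],s['eef_pos'],s['qvel'].round(3))
E
```

```text
[(array([492.5, -31.3, 105.5]), 0.87)]
23.15 [ 480.87852085 -102.41410953  218.17690501] [ 0.     0.    -0.002 -0.002  0.    -0.003]
```

View pics/fin.png

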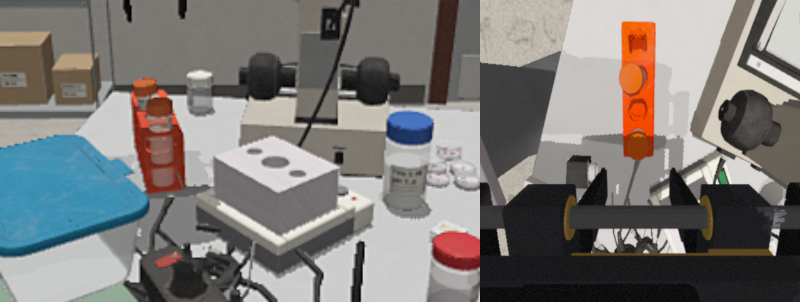

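```bash
python3 - <<'E'
from h import *
p,W,h=cloud('wrist','w11'); from scipy.optimize import least_squares
o=np.array([501,-30.2]); d=np.array([.267,.964]); n=np.array([.964,-.267])
u=(W[...,:2]-o)@d; v=(W[...,:2]-o)@n
for a,b in((83,90),(90,98),(103,113)):
    k=(abs(u)<22)&(abs(v)<30)&(W[...,2]>a)&(W[...,2]<b); q=np.c_[u[k],v[k]]; r=16.4 if a>100 else 15
    if len(q)<10: print(a,len(q)); continue
    f=least_squares(lambda c:np.hypot(q[:,0]-c[0],q[:,1]-c[1])-r,[-3,-5],loss='soft_l1'); print(a,len(q),f.x.round(1),np.median(abs(f.fun)).round(2))
k=(abs(u)<22)&(abs(v)<30)&(W[...,2]>112)&(W[...,2]<125); A=np.c_[u[k],v[k],np.ones(k.sum())]
for _ in range(3):
    c=np.linalg.lstsq(A,W[...,2][k],rcond=None)[0]
print('cap top plane slope u,v,z',c.round(3),k.sum(),np.c_[u[k],v[k]].mean(0),np.median(W[...,2][k]))
E
```

```text
83 15 [ 5.  -0.9] 3.65
90 0
103 32 [-0.3 -9.9] 0.19
cap top plane slope u,v,z [2.00000e-03 9.40000e-02 1.17169e+02] 1231 [ -0.02937285 -10.20728417] 116.23658911170128
```

```bash
python3 - <<'E'
from h import *
p,W,h=cloud('wrist','w12'); s,S,_=cloud('side','s12')
o=np.array([501,-30.2]); d=np.array([.267,.964]); n=np.array([.964,-.267])
for nm,Q in(('wrist',W),):
    u=(Q[...,:2]-o)@d; v=(Q[...,:2]-o)@n; z=Q[...,2]
    for t,k in(('rack',(u>-50)&(u<58)&(abs(v)<24)&(abs(z-80.5)<5)),('cap',(abs(u)<15)&(abs(v+10)<14)&(z>112)&(z<125)),('owncap',(abs(u+76)<15)&(abs(v)<25)&(z>108)&(z<125))):
        A=np.c_[u[k],v[k],np.ones(k.sum())]; c=np.linalg.lstsq(A,z[k],rcond=None)[0]; print(t,k.sum(),c.round(3),A.mean(0).round(1),np.percentile(v[k],[1,99]).round(1))
q=cv2.resize(cv2.imread('pics/s12.png')[165:245,165:235],(560,640))[:600]
w=cv2.imread('pics/w12.png')[20:210,360:470] if 0 else cv2.imread('pics/w12.png')[20:210,60:300]
cv2.imwrite('pics/lean.png',q)
E
```

```text
rack 3300 [ 2.0000e-03 -1.8000e-02  8.1113e+01] [9.9 3.1 1. ] [-23.7  23.8]
cap 1129 [-0.00000e+00  9.70000e-02  1.17264e+02] [ 0.1 -9.9  1. ] [-23.5   3.9]
owncap 990 [-2.20000e-02 -6.00000e-03  1.14938e+02] [-75.   -1.9   1. ] [-16.9  13.4]
```

View pics/lean.png

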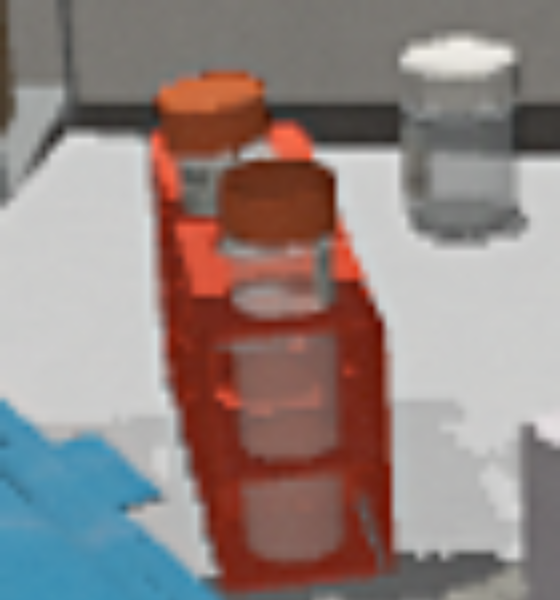

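```bash
python3 - <<'E'
from h import *
plan([(501.8,-31.1,218)],1.291,5)
E
```

```text
[[0.06, 0.0, 0.0], 0.0005],[[0.06, 0.0, 0.0], 0.0],[[0.06, 0.0, 0.0], 0.0],[[0.06, 0.0, 0.0], 0.0],[[0.06, 0.0, 0.0], 0.0],
```

Call:
arm_command(
  rows=[
    [[0.06, 0, 0], 0],
    [[0.06, 0, 0], 0],
    [[0.06, 0, 0], 0],
    [[0.06, 0, 0], 0],
    [[0.06, 0, 0], 0],
  ],
  claw=0.9,
)

```text
t: 23.8
eef_pos: [501.7, -30.2, 218.5]
tcp_rot: [-3.141, -0.0, 1.292]
ft_force: [-0.3, 0.9, -0.1]
opening: 0.892
grip_force: 0.0
```

Call:
arm_command(
  rows=[
    [[0, 0, 0.12], 0],
    [[0, 0, 0.12], 0],
    [[0, 0, 0.12], 0],
    [[0, 0, 0.1], 0],
    [[0, 0, 0.05], 0],
  ],
)

```text
t: 24.3
eef_pos: [500.8, -30.6, 89.1]
tcp_rot: [-3.139, 0.0, 1.292]
ft_force: [0.5, -0.1, -0.3]
opening: 0.896
grip_force: 0.0
```

Call:
arm_command(
  rows=[
    [[0, 0, 0], 0],
    [[0, 0, 0], 0],
    [[0, 0, 0], 0],
    [[0, 0, 0], 0],
    [[0, 0, 0], 0],
  ],
  claw=0.5,
)

```text
t: 24.8
eef_pos: [501.8, -31.1, 91.8]
tcp_rot: [3.14, -0.0, 1.292]
ft_force: [0.3, -0.4, -0.2]
opening: 0.539
grip_force: 0.0
```

Call:
arm_command(
  rows=[
    [[0, 0, 0], 0],
    [[0, 0, 0], 0],
    [[0, 0, 0], 0],
    [[0, 0, 0], 0],
    [[0, 0, 0], 0],
  ],
  claw=0,
)

```text
t: 25.3
eef_pos: [501.6, -31.1, 91.3]
tcp_rot: [3.141, -0.0, 1.292]
ft_force: [0.3, -0.8, 1.3]
opening: 0.339
grip_force: 30.0
```

Call:
arm_command(
  rows=[
    [[0, 0, -0.008], 0],
    [[0, 0, -0.008], 0],
    [[0, 0, -0.004], 0],
    [[0, 0, 0], 0],
    [[0, 0, 0], 0],
  ],
)

```text
t: 25.8
eef_pos: [501.6, -31.1, 96.2]
tcp_rot: [3.142, -0.0, 1.292]
ft_force: [0.2, -0.8, 0.3]
opening: 0.34
grip_force: 30.0
```

Call:
arm_command(
  rows=[
    [[0, 0, 0.004], 0],
    [[0, 0, 0.004], 0],
    [[0, 0, 0.004], 0],
    [[0, 0, 0.004], 0],
    [[0, 0, 0.002], 0],
  ],
)

```text
t: 26.3
eef_pos: [501.5, -31.0, 91.6]
tcp_rot: [-3.141, -0.0, 1.292]
ft_force: [-0.0, 0.6, 0.1]
opening: 0.335
grip_force: 30.0
```

Call:
arm_command(
  rows=[
    [[0, 0, 0.001], 0],
    [[0, 0, 0.001], 0],
    [[0, 0, 0], 0],
    [[0, 0, 0], 0],
    [[0, 0, 0], 0],
  ],
)

```text
t: 26.8
eef_pos: [501.6, -31.1, 91.3]
tcp_rot: [3.141, -0.0, 1.292]
ft_force: [-0.5, -0.5, 1.2]
opening: 0.338
grip_force: 30.0
```

Call:
arm_command(
  rows=[
    [[0, 0, 0.001], 0],
    [[0, 0, 0], 0],
    [[0, 0, 0], 0],
    [[0, 0, 0], 0],
    [[0, 0, 0], 0],
  ],
)

```text
t: 27.3
eef_pos: [501.7, -31.1, 91.1]
tcp_rot: [3.141, -0.0, 1.292]
ft_force: [-1.4, 0.2, 5.1]
opening: 0.339
grip_force: 30.0
```

Call:
arm_command(
  rows=[
    [[0, 0, 0], 0],
    [[0, 0, 0], 0],
    [[0, 0, 0], 0],
    [[0, 0, 0], 0],
    [[0, 0, 0], 0],
  ],
  claw=0.38,
)

```text
t: 27.8
eef_pos: [501.5, -31.0, 90.9]
tcp_rot: [-3.141, -0.0, 1.292]
ft_force: [-0.6, -0.4, -0.3]
opening: 0.381
grip_force: 0.0
```

Call:
arm_command(
  rows=[
    [[0, 0, 0], 0],
    [[0, 0, 0], 0],
    [[0, 0, 0], 0],
    [[0, 0, 0], 0],
    [[0, 0, 0], 0],
  ],
  claw=0.7,
)

```text
t: 28.3
eef_pos: [501.6, -31.1, 91.0]
tcp_rot: [3.142, -0.0, 1.292]
ft_force: [-0.7, 0.4, 0.6]
opening: 0.689
grip_force: 0.0
```

Call:
arm_command(
  rows=[
    [[0, 0, -0.01], 0],
    [[0, 0, -0.03], 0],
    [[0, 0, -0.05], 0],
    [[0, 0, -0.08], 0],
    [[0, 0, -0.1], 0],
  ],
)

```text
t: 28.8
eef_pos: [501.2, -31.0, 159.2]
tcp_rot: [-3.14, 0.0, 1.292]
ft_force: [0.2, -0.1, 0.4]
opening: 0.703
grip_force: 0.0
```

Call:
arm_command(
  rows=[
    [[-0.1, 0, -0.1], 0],
    [[-0.1, 0, -0.1], 0],
    [[-0.1, 0, -0.05], 0],
    [[0, 0, 0], 0],
    [[0, 0, 0], 0],
  ],
)

```text
t: 29.3
eef_pos: [480.8, -103.2, 221.3]
tcp_rot: [3.141, -0.0, 1.291]
ft_force: [-0.4, 1.0, -0.2]
opening: 0.699
grip_force: 0.0
```

```bash
cat > lean.py <<'E'
from h import *
viewer.read_camera('wrist'); viewer.read_camera('wrist'); W=cloud('wrist','w13')[1]
o=np.array([501,-30.2]); d=np.array([.267,.964]); n=np.array([.964,-.267])
u=(W[...,:2]-o)@d; v=(W[...,:2]-o)@n; z=W[...,2]
for t,k in(('rack',(u>-50)&(u<58)&(abs(v)<24)&(abs(z-80.5)<5)),('cap',(abs(u)<20)&(abs(v)<28)&(z>110)&(z<130)),):
    A=np.c_[u[k],v[k],np.ones(k.sum())]; c=np.linalg.lstsq(A,z[k],rcond=None)[0]; print(t,k.sum(),c.round(3),A.mean(0).round(1),np.percentile(v[k],[1,99]).round(1),np.percentile(u[k],[1,99]).round(1))
E
python3 lean.py
```

```text
rack 3271 [ 1.0000e-03 -1.8000e-02  8.0919e+01] [9.7 3.2 1. ] [-23.6  23.8] [-49.   57.5]
cap 1208 [2.3000e-02 6.8000e-02 1.1656e+02] [ -0.2 -10.1   1. ] [-25.5   4.7] [-15.2  14.8]
```

Call:
arm_command(
  rows=[
    [[0.06, 0, 0], 0],
    [[0.06, 0, 0], 0],
    [[0.06, 0, 0], 0],
    [[0.06, 0, 0], 0],
    [[0.06, 0, 0], 0],
  ],
  claw=0.9,
)

```text
t: 29.95
eef_pos: [501.6, -29.6, 220.4]
tcp_rot: [-3.14, -0.0, 1.293]
ft_force: [1.0, 0.1, 0.4]
opening: 0.9
grip_force: 0.0
```

Call:
arm_command(
  rows=[
    [[0, 0, 0.12], 0],
    [[0, 0, 0.12], 0],
    [[0, 0, 0.12], 0],
    [[0, 0, 0.1], 0],
    [[0, 0, 0.05], 0],
  ],
)

```text
t: 30.45
eef_pos: [500.6, -30.0, 91.0]
tcp_rot: [-3.138, 0.0, 1.293]
ft_force: [-0.7, 0.1, 0.6]
opening: 0.9
grip_force: 0.0
```

Call:
arm_command(
  rows=[
    [[0, 0, 0.01], 0],
    [[0, 0, 0], 0],
    [[0, 0, 0], 0],
    [[0, 0, 0], 0],
    [[0, 0, 0], 0],
  ],
  claw=0.5,
)

```text
t: 30.95
eef_pos: [501.8, -31.1, 91.6]
tcp_rot: [3.14, -0.0, 1.292]
ft_force: [-0.2, -0.4, -0.1]
opening: 0.54
grip_force: 0.1
```

Call:
arm_command(
  rows=[
    [[0, 0, 0], 0],
    [[0, 0, 0], 0],
    [[0, 0, 0], 0],
    [[0, 0, 0], 0],
    [[0, 0, 0], 0],
  ],
  claw=0,
)

```text
t: 31.45
eef_pos: [501.6, -31.1, 91.0]
tcp_rot: [3.141, -0.0, 1.292]
ft_force: [-0.4, -0.4, 1.0]
opening: 0.34
grip_force: 30.0
```

Call:
arm_command(
  rows=[
    [[0, 0, -0.008], 0],
    [[0, 0, -0.016], 0],
    [[0, 0, -0.016], 0],
    [[0, -0.008, 0], 0],
    [[0, -0.008, 0], 0],
  ],
)

```text
t: 31.95
eef_pos: [497.6, -29.9, 101.1]
tcp_rot: [3.141, -0.0, 1.292]
ft_force: [-0.3, -0.6, -0.0]
opening: 0.34
grip_force: 30.0
```

Call:
arm_command(
  rows=[
    [[0, 0, 0.012], 0],
    [[0, 0, 0.012], 0],
    [[0, 0, 0.008], 0],
    [[0, 0, 0.004], 0],
    [[0, 0, 0], 0],
  ],
)

```text
t: 32.45
eef_pos: [497.7, -29.9, 91.7]
tcp_rot: [-3.141, -0.0, 1.292]
ft_force: [-0.4, -0.3, -0.4]
opening: 0.335
grip_force: 30.0
```

Call:
arm_command(
  rows=[
    [[0, 0, 0.002], 0],
    [[0, 0, 0.001], 0],
    [[0, 0, 0], 0],
    [[0, 0, 0], 0],
    [[0, 0, 0], 0],
  ],
)

```text
t: 32.95
eef_pos: [497.8, -30.0, 91.3]
tcp_rot: [3.141, -0.0, 1.292]
ft_force: [-0.1, 1.0, 0.6]
opening: 0.338
grip_force: 30.0
```

Call:
arm_command(
  rows=[
    [[0, 0, 0.002], 0],
    [[0, 0, 0], 0],
    [[0, 0, 0], 0],
    [[0, 0, 0], 0],
    [[0, 0, 0], 0],
  ],
)

```text
t: 33.45
eef_pos: [497.8, -30.0, 90.9]
tcp_rot: [3.141, -0.0, 1.292]
ft_force: [-0.4, -0.1, 5.7]
opening: 0.34
grip_force: 30.0
```

Call:
arm_command(
  rows=[
    [[0, 0, 0.001], 0],
    [[0, 0, 0], 0],
    [[0, 0, 0], 0],
    [[0, 0, 0], 0],
    [[0, 0, 0], 0],
  ],
)

```text
t: 33.95
eef_pos: [497.9, -30.0, 90.8]
tcp_rot: [3.141, -0.0, 1.292]
ft_force: [-2.2, -0.2, 8.1]
opening: 0.334
grip_force: 30.0
```

Call:
arm_command(
  rows=[
    [[0, 0, -0.001], 0],
    [[0, 0, 0], 0],
    [[0, 0, 0], 0],
    [[0, 0, 0], 0],
    [[0, 0, 0], 0],
  ],
  claw=0.38,
)

```text
t: 34.45
eef_pos: [497.7, -29.9, 90.6]
tcp_rot: [-3.141, -0.0, 1.292]
ft_force: [-0.5, -0.1, -0.3]
opening: 0.383
grip_force: 0.0
```

Call:
arm_command(
  rows=[
    [[0, 0, 0], 0],
    [[0, 0, 0], 0],
    [[0, 0, 0], 0],
    [[0, 0, 0], 0],
    [[0, 0, 0], 0],
  ],
  claw=0.7,
)

```text
t: 34.95
eef_pos: [497.7, -29.9, 90.7]
tcp_rot: [3.142, -0.0, 1.292]
ft_force: [-0.7, -0.6, 0.4]
opening: 0.692
grip_force: 0.0
```

Call:
arm_command(
  rows=[
    [[0, 0, -0.01], 0],
    [[0, 0, -0.03], 0],
    [[0, 0, -0.05], 0],
    [[0, 0, -0.08], 0],
    [[0, 0, -0.1], 0],
  ],
)

```text
t: 35.45
eef_pos: [497.4, -29.9, 159.0]
tcp_rot: [-3.141, -0.0, 1.292]
ft_force: [0.0, -0.7, 0.6]
opening: 0.702
grip_force: 0.0
```

Call:
arm_command(
  rows=[
    [[-0.1, 0, -0.1], 0],
    [[-0.1, 0, -0.1], 0],
    [[-0.1, 0, -0.05], 0],
    [[0, 0, 0], 0],
    [[0, 0, 0], 0],
  ],
)

```text
t: 35.95
eef_pos: [476.9, -102.2, 221.1]
tcp_rot: [3.141, -0.0, 1.291]
ft_force: [0.2, 0.5, 0.4]
opening: 0.701
grip_force: 0.0
```

```bash
python3 lean.py; python3 - <<'E'
from h import *
# floor profile seen through the free holes: heights in hole0/hole2 by v
W=cloud('wrist','w14')[1]; o=np.array([501,-30.2]); d=np.array([.267,.964]); n=np.array([.964,-.267])
u=(W[...,:2]-o)@d; v=(W[...,:2]-o)@n; z=W[...,2]
for u0 in(38,-38):
    print(u0,[(a,len(q),np.percentile(q,[5,50]).round(1).tolist()) for a in range(-21,21,6) for q in [z[(abs(u-u0)<13)&(v>a)&(v<a+6)&(z<70)]] if len(q)>2])
E
```

```text
rack 3260 [ 2.0000e-03 -1.7000e-02  8.0922e+01] [10.   2.8  1. ] [-23.7  23.7] [-48.9  57.5]
cap 1207 [5.60000e-02 1.60000e-02 1.16585e+02] [-1.3 -8.5  1. ] [-23.6   6.5] [-16.7  13.2]
38 [(-21, 18, [3.0, 21.2]), (-15, 91, [2.9, 4.2]), (-9, 85, [2.5, 3.7]), (-3, 100, [2.4, 3.9]), (3, 80, [2.5, 3.8]), (9, 108, [2.8, 5.1])]
-38 [(-21, 39, [3.2, 36.9]), (-15, 103, [2.8, 4.0]), (-9, 92, [2.6, 3.8]), (-3, 90, [2.4, 3.9]), (3, 101, [2.6, 4.0]), (9, 98, [2.6, 35.8])]
```

```bash
python3 lean.py; python3 - <<'E'
from h import *
b=cv2.imread('pics/w14.png'); a=cv2.imread('pics/w13.png')
_=snap('side','s15'); q=cv2.resize(cv2.imread('pics/s15.png')[165:235,165:235],(400,400))
cv2.imwrite('pics/x.png',np.hstack([q,cv2.resize(a[10:110,200:300],(400,400),interpolation=2)]))
E
```

```text
rack 3277 [ 2.0000e-03 -1.6000e-02  8.1109e+01] [10.1  2.9  1. ] [-23.6  23.8] [-49.   57.4]
cap 1203 [5.20000e-02 1.50000e-02 1.16774e+02] [-1.5 -8.4  1. ] [-23.4   6.7] [-16.9  13.1]
```

View pics/x.png

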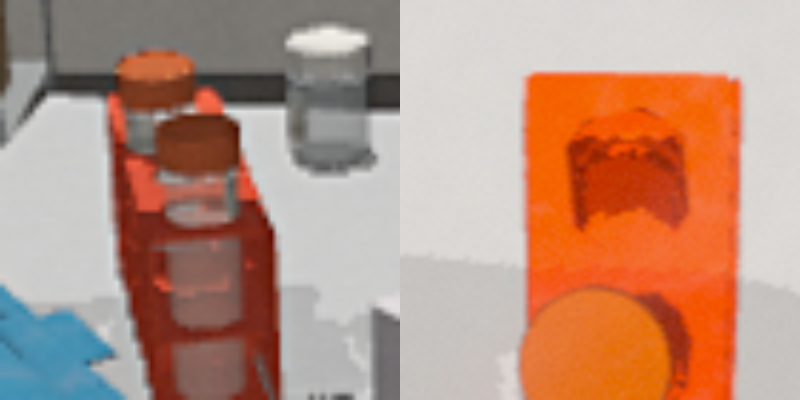

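```bash
python3 - <<'E'
from h import *
print(env.job_done())
E
```

```text
the job is handed in; nothing more can be done
None
```

The tube was twisted free and the block stayed down in its recess. The tube now stands fully down in the rack's free hole at y −19 mm, leaning about 3° after two re-seatings. I did not touch the bottle or the jars, and the job was handed in at about 36 s.

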